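# Clip the icing stand's tray to its spindle with the fork tool

## Robot

A 7-joint arm with a two-finger parallel gripper is mounted at the origin on the work surface. World frame = base frame: x ahead of the robot, y to its left, z up, the work surface at z = 0. Lengths are in m, angles in rad, forces in N, time in s.
With the tool pointing down it reaches from about 0.4 to 0.85 m from the base axis. Payload 4.5 kg.
Tool frame: the origin (TCP) lies at the very end of the fingers, on their centre line; the grasp point (between the pads) lies 19 mm behind it (tcp_to_grasp is the z of the grasp point in the tool frame, in m); z points along the fingers, y is the line along which they close (so a half turn about z gives the same grasp; the last joint's range is limited). The gripper opens to 88 mm and grips with 3 to 60 N. Pads are 18 mm wide; open, the fingers measure 123 mm over their backs; the gripper's body (75 mm by 187 mm) begins 45 mm behind the grasp point.
Start: joints at [1.249, 0.689, -0.195, 1.565, 0.157, 0.902, -0.215], TCP at [0.218, -0.586, 0.239] pointing down, gripper open.
Joint ranges: [-3.01, 3.01], [-0.46, 2.08], [-1.47, 1.51], [0.13, 2.56], [-1, 4.14], [0.04, 2.09], [-2.66, 2.66]. Speed limits (rad/s): [2.57, 2.57, 3.14, 3.14, 3.14, 3.14, 3.14].

## Interface

Orientations are given as a unit quaternion [x, y, z, w].
In Python, from plant import * gives the robot as it stands. The module is installed in compiled form; this text tells all that it offers.
- The arm moves only by the shell command python3 -m jog 'ROWS' [OPENING] [FORCE]. ROWS is JSON, a list that holds one entry, the list of rows, each a list of 6 numbers: the shift along the tool's x, y, z in m, then the turn, a rotation vector about the tool's x, y, z in rad. In form: [[[dx, dy, dz, ax, ay, az], ...]]. A call has 1 to 12 rows; each row shifts and turns the commanded pose from where the row before left it, along the tool's axes as they then stand; what a row does not reach is not made up. A row lasts 1/8 s, in which the tool goes at most 62.5 mm and 10.7 degrees, less where a joint would pass 70% of its speed; a pose out of reach is approached as far as the arm can. A call with a gripper value outside its range is refused whole. OPENING is the finger opening in m, from 0 to 0.0881, set as the call begins (- or left out, the last holds). The fingers move at their own pace and stop on an object; FORCE is the grip in N (left out, the last holds). Time passes only in rows, so rows that do not move let the fingers close. It gives the time, the measured TCP pose, the force, the opening and the grip force at its end, in the units of the state.
- get_state(): the state, without advancing time (a new reading comes with each control period).
- snapshot(name): name is "scene" or "top"; returns a dict with "frame" (480x640x3 uint8, red, green, blue), "mtx" (3x3 intrinsics, pixels), "xyz" and "orientation" of the camera in the world. Camera axes: x right, y down, z forward; pixel columns grow to the right and rows downward; lengths in m; the calibration is good to about 2 mm. A picture is of the moment at which its call begins. There is no depth.
- finish_job(): hands the job in; it is judged then, once.
The state is a dict: "clock": time; "q": joint angles; "qd": joint speeds; "joint_torque": joint torques, N m; "tool_pos": TCP position; "eef_rot": TCP orientation; "contact_force": force on the tool from outside, world axes, zero at the start; "moment": the same for the moment, N m; "opening": opening from 0.0 (shut) to 1.0 (fully open); "finger_force": force on a finger pad.
Only numpy, scipy, OpenCV 4.12 (cv2) and the standard library are available. Lean on these libraries where they do the work, as an engineer would, in place of code of your own. Each camera call takes 0.05 s, during which the arm holds its last target. There are 200 camera calls.

## Task

The tray of the icing stand must be locked to its spindle: pick up the fork tool, and with its tines, not with the fingers, push the split clip that lies on the tray sideways, mouth first, onto the groove of the spindle until it snaps in, and press it home firmly with about 20 N to be sure, without ramming it. Then lay the fork flat on the table and let go; leave the gingerbreads on the tray and the cookie cutters on the table where they are.

Things in the scene. Friction and masses are not known exactly. Their poses are not given: they have to be found in the camera images.
- spindle (a point): Icing stand, fixed: flat round rimless aluminium tray, 240 mm across, top 60 mm above the table. A vertical steel spindle rises from its centre: just above the tray a groove 16 mm across and 9.5 mm high, over it a head 26 mm across ending 32 mm above the tray. This point: on the spindle's axis at the tray's top surface; z up.
- clip: Dark steel split clip, loose, flat on the tray, 6 mm thick, 38 mm wide, 0.07 kg. Origin: underside, centre of its 16 mm seat (on the spindle's axis when home). x points out of its mouth, z up. Flared jaw tips reach 19 mm ahead of the origin, 26 mm apart inside; 8 mm ahead the gap narrows to 11 mm. Starts 44 to 59 mm from the spindle, mouth towards it within 25 degrees.
- clip_back (a point): Middle of the clip's flat back face (34 mm wide, 10 mm tall), 21 mm behind its origin, 5 mm up; x as the clip's. From here a tang 7 mm wide, 10 mm tall, with a round end, sticks out 17 mm backwards. The fork pushes on the face on both sides of the tang. Push force peaks at about 9 N (7 to 11) as the groove spreads the sprung jaws by 2 to 3 mm each, then they snap shut and the seat stops the push.
- jaw_l (a joint): opening of one sprung jaw of the clip, rad: 0 at rest and when snapped home, about 0.12 while the groove passes
- jaw_r (a joint): opening of the clip's other jaw, the same
- fork_grip (a point): Fork tool lying flat on the table, 0.14 kg. This point: where to grip its wooden handle, 18 mm wide, 26 mm tall, half-way up (13 mm above the flat underside). x points along the tool to the tines, z up. The handle reaches 60 mm behind and 34 mm ahead of this point, then a steel collar 22 mm wide and a shank 12 mm wide, 8 mm tall; all undersides are in one plane.
- fork_tips (a point): Midway between the ends of the fork's two tines, at half their height, 115.5 mm ahead of the grip point and 3 mm above the underside; x points forwards. The tines are 6 mm tall, 7 mm wide with round ends, 13 mm apart, and the slot between them is 23 mm deep: they straddle the clip's tang and push on its back face on both sides.
- cookie_star: star-shaped gingerbread, 64 mm across, 6 mm thick, on the tray behind the spindle; stays there
- cookie_tree: tree-shaped gingerbread, 65 mm long, 6 mm thick, on the tray behind the spindle; stays there
- cutter_star: star-shaped cookie cutter of steel band, 72 mm across, 25 mm tall, on the table near the fork; stays there
- cutter_flower: flower-shaped cookie cutter, 64 mm across, 25 mm tall, on the table; stays there
Not all that is in view belongs to the job. What is shaped like the part that bears spindle but purple is not meant.

How it is judged:
By the outcome, as a careful person would: the job done as asked, in the order asked, and still so for the second after the job is handed in, with the robot touching nothing.
It also fails if it takes over 59 s, if anything falls off the work surface, if the arm or the gripper's body presses on something with over 40 N, if the wrist force passes 120 N, or if a joint passes its speed limit or range.

## Working session

There is one attempt and no reset: what is moved stays moved. The work goes in short steps, Python scripts to look and compute and a shell command to move; the robot and the scene stay as the last step left them, time stands still between calls to the robot, and variables do not carry over. Pictures are saved under pics/ and viewed, at most 11 in all, crops included, and the job is handed in when it is done.

```bash
mkdir -p pics; cat > h.py <<'E'
from plant import *
import numpy as np, cv2, json
from scipy.spatial.transform import Rotation as R
def snap(n,f):
    s=snapshot(n); cv2.imwrite('pics/'+f+'.png',cv2.cvtColor(s['frame'],cv2.COLOR_RGB2BGR))
    json.dump({k:np.array(s[k]).tolist() for k in('mtx','xyz','orientation')},open('pics/'+f+'.json','w')); return s
def cam(f): 
    d=json.load(open('pics/'+f+'.json'));return np.array(d['mtx']),np.array(d['xyz']),R.from_quat(d['orientation']) if len(d['orientation'])==4 else R.from_matrix(d['orientation'])
def ray(f,p):
    K,o,r=cam(f);v=r.apply(np.linalg.solve(K,[p[0],p[1],1]));return o,v/np.linalg.norm(v)
def onz(f,p,z):
    o,v=ray(f,p);return o+v*(z-o[2])/v[2]
def tri(f,p,g,q):
    o,v=ray(f,p);a,w=ray(g,q)
    t=np.linalg.lstsq(np.c_[v,-w],a-o,rcond=None)[0];A=o+v*t[0];B=a+w*t[1];return (A+B)/2,np.linalg.norm(A-B)
def proj(f,P):
    K,o,r=cam(f);c=K@r.inv().apply(np.array(P)-o);return c[:2]/c[2]
E
python3 - <<'E'
from h import *
for n in('scene','top'):
    s=snap(n,n+'0');print(n,s['xyz'],s['orientation'],s['mtx'])
print(get_state())
E
```

```text
scene [1.06106307 0.04389158 1.00623807] [ 0.60232904  0.74826314 -0.21422339 -0.17722963] [[614.74408758   0.         317.4461947 ]
 [  0.         614.74408758 248.5969041 ]
 [  0.           0.           1.        ]]
top [ 0.28781136 -0.05105291  1.21394874] [-0.70443523  0.7046207  -0.06175386  0.05888243] [[501.10458916   0.         324.80831226]
 [  0.         501.10458916 245.64529461]
 [  0.           0.           1.        ]]
{'clock': 0.1, 'q': array([ 1.24879892,  0.68991874, -0.19452388,  1.56622887,  0.1572973 ,
        0.90251821, -0.21510418]), 'qd': array([ 0.00046684, -0.00431805, -0.00091715, -0.00355914,  0.00055674,
       -0.00052921,  0.00037042]), 'joint_torque': array([-2.23217372e-03, -5.28495455e+01, -1.27077140e+00, -1.53835845e+01,
       -5.24797349e-02,  1.99503069e-03,  5.20469086e-05]), 'tool_pos': array([ 0.21747262, -0.58533417,  0.23798168]), 'eef_rot': array([ 9.84210994e-01,  1.76997210e-01, -2.06846085e-04, -8.15275519e-04]), 'contact_force': array([-0.68922592,  0.30526835, -0.41651305]), 'moment': array([-0.00839154, -0.012405  ,  0.06322403]), 'finger_force': 0.0, 'opening': 0.9983639646434438}
```

View pics/scene0.png

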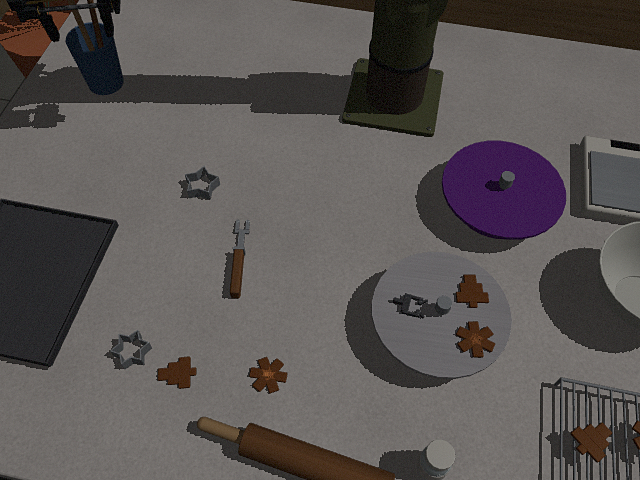

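View pics/top0.png

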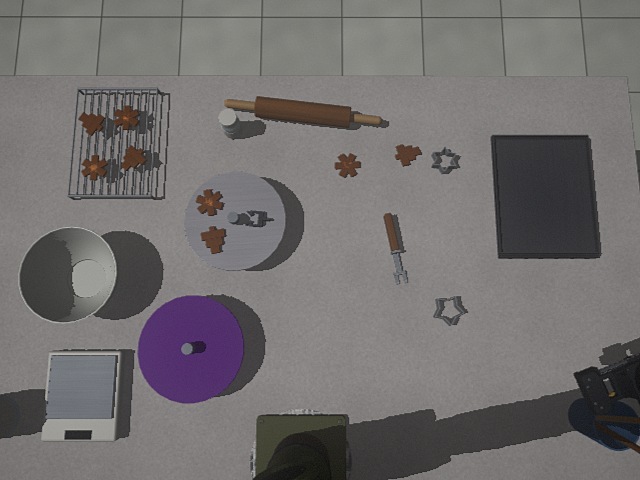

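The scene shows the aluminium tray at about (441,314), with the clip at (412,304), the spindle head at (443,305) and the fork from (236,297) to (241,222). In the top view the fork runs from (390,215) to (401,282), the spindle is at about (236,218) and the clip at (257,219). I'll zoom in next.

```bash
python3 - <<'E'
import cv2,numpy as np
def c(f,x,y,w,h,k): return cv2.resize(cv2.imread(f'pics/{f}.png')[y:y+h,x:x+w],None,fx=k,fy=k,interpolation=cv2.INTER_CUBIC)
# row1: fork crops (k=5) 80x... ; row2 clip crops (k=5..)
a=np.hstack([c('scene0',380,280,80,50,5),c('top0',220,195,80,50,5)])
b=np.hstack([c('scene0',200,215,80,90,4)[:350],c('top0',360,205,80,90,4)[:350]])
b=np.hstack([b,np.zeros((350,160,3),np.uint8)])
cv2.imwrite('pics/c1.png',np.clip(np.vstack([a,b]).astype(float)*1.5,0,255).astype(np.uint8))
E
```

```text
(no output)
```

View pics/c1.png

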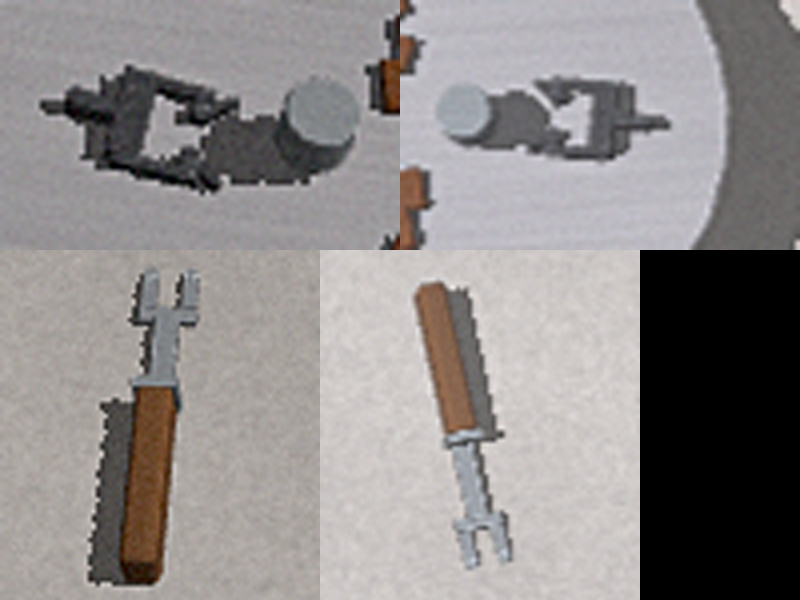

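In the zoomed views I can read the fork handle's top edges, the tine ends, the spindle head's centre, and the clip's tang end, jaw tips and back corners. I'll triangulate these.

```bash
python3 - <<'E'
from h import *
np.set_printoptions(precision=4,suppress=True)
S=lambda x,y:(380+x/5-.4,280+y/5-.4); T=lambda x,y:(220+(x-400)/5-.4,195+y/5-.4)
FS=lambda x,y:(200+x/4-.4,215+(y-250)/4-.4); FT=lambda x,y:(360+(x-320)/4-.4,205+(y-250)/4-.4)
for n,a,b,z in [('hfront',FS(156,388),FT(459,432),.026),('hback',FS(142,556),FT(429,286),.026),('tips',FS(169,270),FT(489,563),.005),
 ('head',S(322,108),T(464,110),.092),('tang',S(42,105),T(669,123),.067),('jawmid',S(222,145),T(546,120),.066),('backmid',S(103,115),T(632,120),.07)]:
    p,e=tri('scene0',a,'top0',b);print(n,p,'gap',round(e,4),onz('scene0',a,z)[:2],onz('top0',b,z)[:2])
# tray ellipse: blob of bright grey
E
```

```text
hfront [ 0.4833 -0.2255  0.019 ] gap 0.0028 [ 0.4875 -0.225 ] [ 0.4819 -0.2231]
hback [ 0.5729 -0.2075  0.0216] gap 0.0002 [ 0.5751 -0.2062] [ 0.5719 -0.207 ]
tips [ 0.4055 -0.2436  0.0024] gap 0.0017 [ 0.4072 -0.2438] [ 0.405  -0.2423]
head [0.5496 0.1569 0.0892] gap 0.0003 [0.5511 0.1567] [0.5489 0.1562]
tang [0.551  0.0658 0.0562] gap 0.0001 [0.5567 0.0656] [0.5485 0.0646]
jawmid [0.5526 0.1265 0.0549] gap 0.0048 [0.5582 0.128 ] [0.5502 0.1224]
backmid [0.5518 0.085  0.0585] gap 0.004 [0.5577 0.0864] [0.5493 0.0816]
```

```bash
python3 - <<'E'
from h import *
def c(f,x,y,w,h,k):
    i=cv2.resize(cv2.imread(f'pics/{f}.png')[y:y+h,x:x+w].astype(np.float32),None,fx=k,fy=k,interpolation=cv2.INTER_CUBIC)
    return np.clip((i/255*1.9).clip(0,None)**.6*255,0,255).astype(np.uint8)
# model overlay with guess
def draw(im,f,x0,y0,k,o,psi,col):
    ux=np.array([np.cos(psi),np.sin(psi)]);uy=np.array([-ux[1],ux[0]])
    P=lambda x,y,z:tuple(((proj(f,[*(np.array(o)+x*ux+y*uy),z])-[x0,y0]+.5)*k).astype(int))
    for z in(.07,):
        pts=[(-21,17),(-21,3.5),(-38,3.5),(-38,-3.5),(-21,-3.5),(-21,-17)]
        cv2.polylines(im,[np.array([P(a/1e3,b/1e3,z) for a,b in pts])],False,col,1)
    for s in(1,-1): cv2.polylines(im,[np.array([P(a/1e3,s*b/1e3,.066) for a,b in[(-21,19),(10,19),(19,13),(8,5.5)]])],False,col,1)
    cv2.circle(im,P(0,0,.06),3,col,-1)
out=[]
for f,x,y,sp in(('scene0',384,288,1),('top0',228,200,1)):
    i=c(f,x,y,66,37,8)[:296]; j=i.copy(); draw(j,f,x,y,8,(.5497,.1032),np.radians(88.3),(0,0,255))
    out.append(j if 0 else i); 
    cv2.imwrite('pics/%s_ov.png'%f,j)
S=np.vstack(out); 
O=np.vstack([cv2.imread('pics/scene0_ov.png'),cv2.imread('pics/top0_ov.png')])
cv2.imwrite('pics/c2.png',S); cv2.imwrite('pics/c2o.png',O); print(S.shape)
# tray ellipse fits
for f,(cx,cy),r in(('scene0',(441,314),80),('top0',(236,221),62)):
    im=cv2.imread(f'pics/{f}.png');hsv=cv2.cvtColor(im,cv2.COLOR_BGR2HSV).astype(int); 
    print(f,im[cy+25,cx],hsv[cy+25,cx],im[cy-25,cx-r-15],im[cy-r//2-45,cx])
E
```

```text
(592, 528, 3)
scene0 [104 103 106] [170   7 106] [116 123 122] [49 53 53]
top0 [132 126 129] [135  12 132] [141 143 147] [129 128 132]
```

View pics/c2.png

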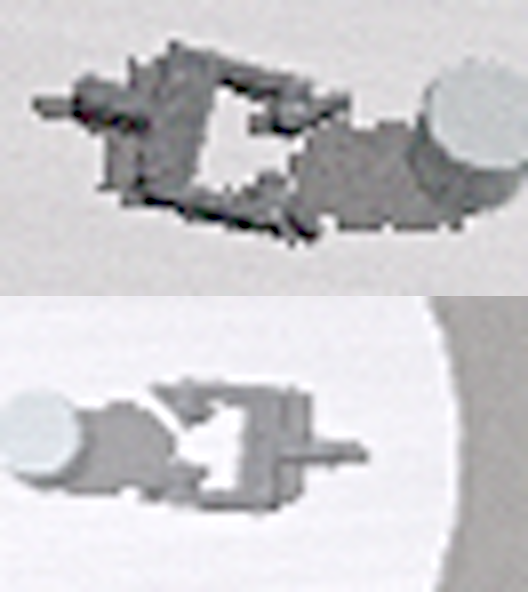

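View pics/c2o.png

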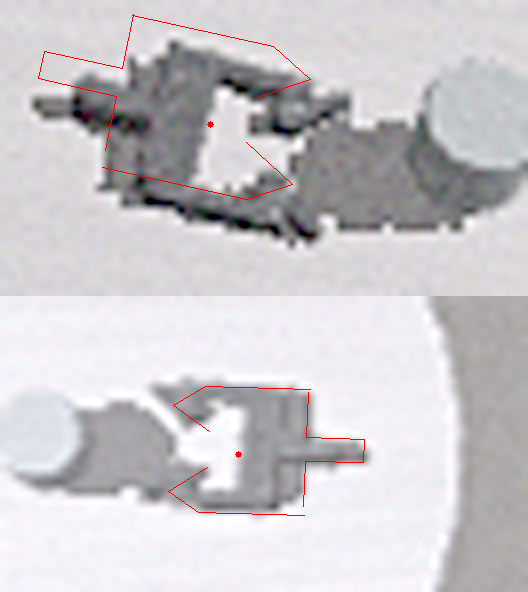

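The overlay shows that the shadows (towards -y and slightly -x) misled my picks: the real clip lies several mm nearer the spindle. I'll fit a silhouette-plus-shadow model to both pictures at once.

```bash
cat > fit.py <<'E'
from h import *
from scipy.optimize import minimize
mm=1e-3; K=6
V={'scene0':(376,282,88,50),'top0':(222,194,70,50)}
th=np.linspace(0,2*np.pi,24,endpoint=False);circ=lambda r:[(r*np.cos(t),r*np.sin(t)) for t in th]
clip=[([(-21,-17),(-21,17),(-9,19),(-9,-19)],0,10),([(-38,-2),(-36,-3.5),(-21,-3.5),(-21,3.5),(-36,3.5),(-38,2)],0,10)]
for s in(1,-1):
    clip+=[([(-9,14*s),(-9,19*s),(10,19*s),(10,14*s)],0,6),([(8,19*s),(17,17*s),(19,13*s),(8,5.5*s),(5,6.5*s),(6,14*s)],0,6)]
spin=[(circ(8),0,10),(circ(13),9.5,32)]
def mask(f,p):
    x0,y0,w,h=V[f];im=np.zeros((h*K,w*K),np.uint8);kk,o,r=cam(f);L=np.array([p[5],p[6]])
    off=np.array(p[7:9]) if f[0]=='s' else np.zeros(2)
    for parts,(ox,oy,psi) in((clip,p[2:5]),(spin,(p[0],p[1],0))):
        c,s=np.cos(psi),np.sin(psi)
        for poly,z0,z1 in parts:
            q=np.array(poly)*mm@np.array([[c,s],[-s,c]])+[ox,oy]
            lo=np.c_[q,np.full(len(q),.06+z0*mm)];hi=np.c_[q,np.full(len(q),.06+z1*mm)]
            s0=np.c_[q+L*z0*mm,np.full(len(q),.06)];s1=np.c_[q+L*z1*mm,np.full(len(q),.06)]
            for A,B in((lo,hi),(s0,s1)):
                P=np.r_[A,B]-o;C=r.inv().apply(P)@kk.T;u=C[:,:2]/C[:,2:]+off-[x0,y0]+.5
                cv2.fillConvexPoly(im,cv2.convexHull((u*K*16).astype(np.int32)),255,shift=4)
    return cv2.resize(im,(w,h),interpolation=cv2.INTER_AREA)/255.
obs={}
for f,(x0,y0,w,h) in V.items():
    im=cv2.imread(f'pics/{f}.png').astype(float)[y0:y0+h,x0:x0+w];g=im.mean(2);sat=im.max(2)-im.min(2)
    bg=np.median(g[sat<15]);m=np.clip((bg-g)/(bg*.4),0,1);m[m<.25]=0
    head=im.copy();ok=(sat<22).astype(float)
    # head top is bright: treat as set from model (ignore there)
    obs[f]=(m,ok,bg)
def cost(p,blur=1.0):
    t=0
    for f in V:
        m,ok,bg=obs[f];M=mask(f,p);hd=np.zeros(m.shape,np.uint8)
        x0,y0,w,h=V[f];c=proj(f,[p[0],p[1],.092])-[x0,y0]+(np.array(p[7:9]) if f[0]=='s' else 0)
        cv2.circle(hd,tuple(np.round(c).astype(int)),9,1,-1)
        d=np.where(hd>0,0,(M-m)*ok);t+=(cv2.GaussianBlur(d,(0,0),blur)**2).sum()
    return t
if __name__=='__main__':
    # head centres fixed by picks: top (232.4,216.6), scene (444,301.2)
    sp=onz('top0',(232.4,216.6),.092)[:2]
    off=np.array([444.,301.2])-proj('scene0',[*sp,.092]);print('spindle',sp,'scene off px',off)
    best=None
    for lx in(-.1,-.4):
        v0=np.array([sp[0]+.003,sp[1]-.046,1.55,lx,-1.1,*off]);sc=np.array([2e-3,2e-3,.05,.1,.1,.5,.5])
        full=lambda v:np.r_[sp,v]
        for b in(2.,1.):
            r=minimize(lambda u:cost(full(v0+u*sc),b)+.1*np.sum((u[5:])**2),np.zeros(7),method='Nelder-Mead',options=dict(initial_simplex=np.r_[[np.zeros(7)],np.eye(7)*2],maxiter=500));v0=v0+r.x*sc
        print(r.fun,np.round(v0,4))
        if best is None or r.fun<best[0]:best=(r.fun,v0)
    p=np.r_[sp,best[1]];np.save('fit.npy',p)
    d=p[2:4]-p[:2];print('dist',np.linalg.norm(d),'bearing to spindle',np.degrees(np.arctan2(-d[1],-d[0])),'psi',np.degrees(p[4]))
    out=[]
    for f in V:
        x0,y0,w,h=V[f];im=cv2.imread(f'pics/{f}.png')[y0:y0+h,x0:x0+w];i=cv2.resize(im,None,fx=6,fy=6,interpolation=cv2.INTER_CUBIC)
        i=np.clip((i/255*1.9)**.6*255,0,255).astype(np.uint8);M=(cv2.resize(mask(f,p),None,fx=6,fy=6)>.5).astype(np.uint8)
        cv2.drawContours(i,cv2.findContours(M,cv2.RETR_LIST,cv2.CHAIN_APPROX_NONE)[0],-1,(0,0,255),1)
        out.append(cv2.copyMakeBorder(i,0,0,0,528-i.shape[1],cv2.BORDER_CONSTANT))
    cv2.imwrite('pics/fit.png',np.vstack(out))
E
time python3 fit.py
```

```text
spindle [0.54891447 0.15618997] scene off px [0.14552982 1.19918823]
476.68286198073713 [ 0.5519  0.1107  1.4955  0.089  -0.674  -0.1703  1.4247]
476.6272942301539 [ 0.5517  0.1109  1.4942  0.0885 -0.6711 -0.2679  1.5161]
dist 0.04542090934990685 bearing to spindle 93.55897590799972 psi 85.61154084173045
real	0m2.441s
user	0m2.879s
sys	0m0.096s
```

View pics/fit.png

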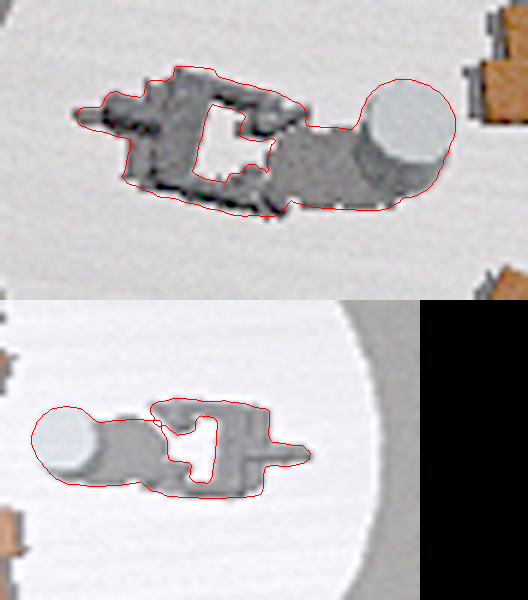

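The fit matches closely. The clip's origin is at about (0.552, 0.111), heading 85.6°, and 45 mm from the spindle, within the stated 44 to 59 mm. Next I'll fit the fork handle the same way.

```bash
cat > fork.py <<'E'
from h import *
from scipy.optimize import minimize
V={'scene0':(215,235,45,75),'top0':(375,203,35,60)}
if __name__=='__main__':
    import sys
obs={}
for f,(x0,y0,w,h) in V.items():
    im=cv2.imread(f'pics/{f}.png').astype(float)[y0:y0+h,x0:x0+w];s=(im[...,2]-im[...,0])/(im.mean(2)+5)
    obs[f]=np.clip((s-.2)/.4,0,1);print(f,obs[f].sum(),s.max())
def mask(f,p):
    x0,y0,w,h=V[f];K=6;im=np.zeros((h*K,w*K),np.uint8);kk,o,r=cam(f);c,s=np.cos(p[2]),np.sin(p[2])
    off=np.array(p[3:5]) if f[0]=='s' else np.zeros(2)
    q=np.array([(x*c-y*s+p[0],x*s+y*c+p[1],z) for x in(-.06,.034) for y in(-.009,.009) for z in(p[5],p[5]+.026)])
    C=r.inv().apply(q-o)@kk.T;u=C[:,:2]/C[:,2:]+off-[x0,y0]+.5
    cv2.fillConvexPoly(im,cv2.convexHull((u*K*16).astype(np.int32)),255,shift=4)
    return cv2.resize(im,(w,h),interpolation=cv2.INTER_AREA)/255.
for free in(0,1):
    v0=np.array([.5155,-.218,np.radians(191.5),-.27*free,1.5*free,0.]);sc=np.array([3e-3,3e-3,.04,.5,.5,3e-3])
    reg=lambda u:.3*np.sum(u[3:]**2)
    g=lambda u:sum((cv2.GaussianBlur(mask(f,v0+u*sc)-obs[f],(0,0),1)**2).sum() for f in V)+reg(u)
    r=minimize(g,np.zeros(6),method='Nelder-Mead',options=dict(initial_simplex=np.r_[[np.zeros(6)],np.eye(6)*2],maxiter=800))
    v=v0+r.x*sc;print(r.fun,np.round(v,4),np.degrees(v[2]))
    t=v[:2]+.1155*np.array([np.cos(v[2]),np.sin(v[2])]);print('tips pred',t,'px',proj('scene0',[*t,.006])+v[3:5],proj('top0',[*t,.006]),'picked 241.85,219.6 / 401.85,282.85')
E
python3 fork.py
```

```text
scene0 515.8261336385666 1.6415094339622645
top0 212.66486219277948 0.6276150627615062
68.81419151278016 [ 5.1760e-01 -2.1990e-01  3.3435e+00 -2.3140e-01  4.4560e-01  1.0000e-03] 191.56846437965555
tips pred [ 0.40446355 -0.24301428] px [242.3091054  218.71834191] [402.2015822 283.050551 ] picked 241.85,219.6 / 401.85,282.85
69.43409122428287 [ 5.1640e-01 -2.1940e-01  3.3464e+00 -5.7850e-01  1.7347e+00  2.9000e-03] 191.73488469146977
tips pred [ 0.40327184 -0.2428668 ] px [242.19895561 219.54062936] [402.1538289 283.542861 ] picked 241.85,219.6 / 401.85,282.85
```

```bash
python3 -m jog '[[[0,0,0,0,0,-0.18],[0,0,0,0,0,-0.18],[0,0,0,0,0,-0.18],[0,0,0,0,0,-0.18],[0,0,0,0,0,-0.18],[0,0,0,0,0,-0.18],[0,0,0,0,0,-0.18],[0,0,0,0,0,-0.18],[0,0,0,0,0,-0.18],[0,0,0,0,0,-0.18],[0,0,0,0,0,-0.18],[0,0,0,0,0,0]]]'; python3 -c "
from h import *
s=get_state();print(s['q'],s['tool_pos'],R.from_quat(s['eef_rot']).as_matrix().round(3))"
```

```text
clock: 1.6
tool_pos: [0.2173, -0.5857, 0.2381]
eef_rot: [0.393, 0.919, 0.001, -0.0]
contact_force: [0.5, 0.1, 0.1]
opening: 1.0
finger_force: 0.0
[ 1.53270374  0.77570594 -0.74474166  1.54931494  0.57858476  1.0486258
  1.39792742] [ 0.21732625 -0.58568589  0.23811083] [[-0.691  0.723  0.   ]
 [ 0.723  0.691  0.001]
 [ 0.001  0.001 -1.   ]]
```

```bash
python3 -m jog '[[[0.0058,0.047,0.01,0,0,0],[0.0058,0.047,0.01,0,0,0],[0.0058,0.047,0.01,0,0,0],[0.0058,0.047,0.01,0,0,0],[0.0058,0.047,0.01,0,0,0],[0.0058,0.047,0.01,0,0,0],[0.0058,0.047,0.01,0,0,0],[0.0058,0.047,0.01,0,0,0],[0.0058,0.047,0.01,0,0,0],[0.0058,0.047,0.01,0,0,0],[0,0,0,0,0,0]]]' 0.05 && python3 -m jog '[[[0,0,0,0,0,-0.168],[0,0,0,0,0,-0.168],[0,0,0,0,0,-0.168],[0,0,0,0,0,-0.168],[0,0,0,0,0,-0.168],[0,0,0,0,0,-0.17],[0,0,0,0,0,0],[0,0,0,0,0,0]]]'; cat > st.py <<'E'
from h import *
s=get_state();M=R.from_quat(s['eef_rot']).as_matrix();print(s['clock'],s['q'].round(2),s['tool_pos'].round(4),'yaw',np.degrees(np.arctan2(M[1,0],M[0,0])).round(2),'z',M[:,2].round(4),'F',s['contact_force'].round(1),'op',round(s['opening']*.0881,4),s['finger_force'])
import sys
if len(sys.argv)>1:
    t=np.array([float(a) for a in sys.argv[1:4]]);print('tool shift',(M.T@(t-s['tool_pos'])).round(4))
    if len(sys.argv)>4: print('az',-np.radians((float(sys.argv[4])-np.degrees(np.arctan2(M[1,0],M[0,0]))+180)%360-180).round(4))
E
python3 st.py .517 -.2195 .04 191.6
```

```text
clock: 2.98
tool_pos: [0.5194, -0.2135, 0.1386]
eef_rot: [0.39, 0.921, 0.002, 0.0]
contact_force: [-0.9, -0.6, 0.8]
opening: 0.57
finger_force: 0.0
clock: 3.98
tool_pos: [0.5162, -0.2192, 0.1387]
eef_rot: [-0.1, 0.995, -0.0, -0.0]
contact_force: [0.9, -1.3, 0.4]
opening: 0.567
finger_force: 0.0
3.975 [ 0.79  0.88 -0.85  1.83  0.87  0.86  1.27] [ 0.5162 -0.2192  0.1387] yaw -168.57 z [-5.e-04 -5.e-04 -1.e+00] F [ 0.9 -1.3  0.4] op 0.0499 0.0
tool shift [-0.0008 -0.0004  0.0987]
az -0.003
```

```bash
python3 -m jog '[[[0,0,0.02,0,0,0],[0,0,0.02,0,0,0],[0,0,0.02,0,0,0],[0,0,0.02,0,0,0],[0,0,0.02,0,0,0],[0,0,0.015,0,0,0],[0,0,0.01,0,0,0],[0,0,0.007,0,0,0],[0,0,0.003,0,0,0],[0,0,0,0,0,0]]]' && python3 st.py .517 -.2195 .003 191.6 && python3 -m jog '[[[0,0,0,0,0,0],[0,0,0,0,0,0],[0,0,0,0,0,0],[0,0,0,0,0,0],[0,0,0,0,0,0],[0,0,0,0,0,0]]]' 0 50; python3 st.py
```

```text
clock: 5.22
tool_pos: [0.5168, -0.2186, 0.0039]
eef_rot: [-0.102, 0.995, -0.0, 0.0]
contact_force: [0.4, 0.4, -0.2]
opening: 0.572
finger_force: 0.0
5.225 [ 0.7   1.07 -0.68  1.87  1.13  0.65  1.07] [ 0.5168 -0.2186  0.0039] yaw -168.3 z [ 4.e-04 -1.e-04 -1.e+00] F [ 0.4  0.4 -0.2] op 0.0504 0.0
tool shift [-0.     -0.001   0.0009]
az 0.0017
clock: 5.98
tool_pos: [0.5168, -0.2189, 0.0039]
eef_rot: [-0.102, 0.995, -0.0, 0.0]
contact_force: [-0.2, 0.0, 3.1]
opening: 0.195
finger_force: 50.0
5.975 [ 0.7   1.07 -0.68  1.87  1.13  0.65  1.07] [ 0.5168 -0.2189  0.0039] yaw -168.31 z [ 3.e-04 -7.e-04 -1.e+00] F [-0.2  0.   3.1] op 0.0172 49.999471083283424
```

```bash
python3 -m jog '[[[0,0,-0.005,0,0,0],[0,0,-0.015,0,0,0],[0,0,-0.025,0,0,0],[0,0,-0.025,0,0,0],[0,0,-0.025,0,0,0],[0,0,-0.025,0,0,0],[0,0,-0.02,0,0,0],[0,0,-0.01,0,0,0],[0,0,0,0,0,0]]]' && python3 -m jog '[[[0,0,0,0,0,0.16],[0,0,0,0,0,0.16],[0,0,0,0,0,0.16],[0,0,0,0,0,0.16],[0,0,0,0,0,0.16],[0,0,0,0,0,0.16],[0,0,0,0,0,0.16],[0,0,0,0,0,0.16],[0,0,0,0,0,0.16],[0,0,0,0,0,0.16],[0,0,0,0,0,0.16],[0,0,0,0,0,0.09]]]'; python3 st.py
python3 - <<'E'
import numpy as np
p=np.load('fit.npy');u=np.array([np.cos(p[4]),np.sin(p[4])]);b=p[2:4]-.021*u
print('back',b,'TCP for tips 30mm behind back',b-(.03+.1155)*u)
E
```

```text
clock: 7.1
tool_pos: [0.5168, -0.2186, 0.1542]
eef_rot: [-0.102, 0.995, -0.0, 0.0]
contact_force: [0.8, 0.5, -1.8]
opening: 0.204
finger_force: 50.0
clock: 8.6
tool_pos: [0.5159, -0.2182, 0.1527]
eef_rot: [0.734, 0.679, -0.001, -0.001]
contact_force: [-0.2, 0.5, -1.2]
opening: 0.2
finger_force: 50.0
8.6 [ 0.54  0.74 -0.38  1.84  0.43  0.65 -0.18] [ 0.5159 -0.2182  0.1527] yaw 85.52 z [-2.1e-03  4.0e-04 -1.0e+00] F [-0.2  0.5 -1.2] op 0.0176 49.9976890347898
back [0.55012713 0.08991822] TCP for tips 30mm behind back [ 0.53899374 -0.0551552 ]
```

```bash
python3 st.py .539 -.055 .09
```

```text
8.6 [ 0.54  0.74 -0.38  1.84  0.43  0.65 -0.18] [ 0.5159 -0.2182  0.1527] yaw 85.52 z [-2.1e-03  4.0e-04 -1.0e+00] F [-0.2  0.5 -1.2] op 0.0176 49.9976890347898
tool shift [0.1645 0.0104 0.0627]
```

```bash
python3 -m jog '[[[0.0182,0.0012,0.006,0,0,0],[0.0183,0.0012,0.007,0,0,0],[0.0183,0.0012,0.007,0,0,0],[0.0183,0.0012,0.007,0,0,0],[0.0183,0.0012,0.007,0,0,0],[0.0183,0.0012,0.007,0,0,0],[0.0183,0.0012,0.007,0,0,0],[0.0183,0.001,0.007,0,0,0],[0.0182,0.001,0.007,0,0,0],[0,0,0,0,0,0],[0,0,0,0,0,0]]]'; python3 st.py; python3 - <<'E'
from h import *
snap('scene','scene1');snap('top','top1')
s=get_state();M=R.from_quat(s['eef_rot']).as_matrix();t=s['tool_pos'];p=np.load('fit.npy')
out=[]
for f,off in(('scene1',np.array([-.27,1.5])),('top1',np.zeros(2))):
    T=t+M@[.1155,0,.0039-.006];c=proj(f,T)+off;x0,y0=int(c[0])-33,int(c[1])-22
    im=cv2.imread(f'pics/{f}.png')[y0:y0+37,x0:x0+66];i=np.clip((cv2.resize(im,None,fx=8,fy=8,interpolation=cv2.INTER_CUBIC)/255*1.7)**.6*255,0,255).astype(np.uint8)
    for s_ in(-1,1):
        q=[t+M@[a,s_*b,.0039-.006] for a,b in((.0925,.0065),(.1155,.0065),(.1155,.0135),(.0925,.0135))]
        cv2.polylines(i,[np.array([((proj(f,k)+off-[x0,y0]+.5)*8).astype(int) for k in q])],True,(0,0,255),1)
    out.append(i);print(f,x0,y0)
cv2.imwrite('pics/c3.png',np.vstack(out))
E
```

```text
clock: 9.98
tool_pos: [0.5388, -0.0563, 0.0914]
eef_rot: [0.733, 0.68, -0.001, -0.0]
contact_force: [0.3, 0.1, -0.8]
opening: 0.198
finger_force: 50.0
9.975 [ 0.18  0.82 -0.27  1.93  0.46  0.46 -0.5 ] [ 0.5388 -0.0563  0.0914] yaw 85.67 z [-0.0012 -0.0011 -1.    ] F [ 0.3  0.1 -0.8] op 0.0174 49.998944867402315
scene1 353 267
top1 241 194
```

View pics/c3.png

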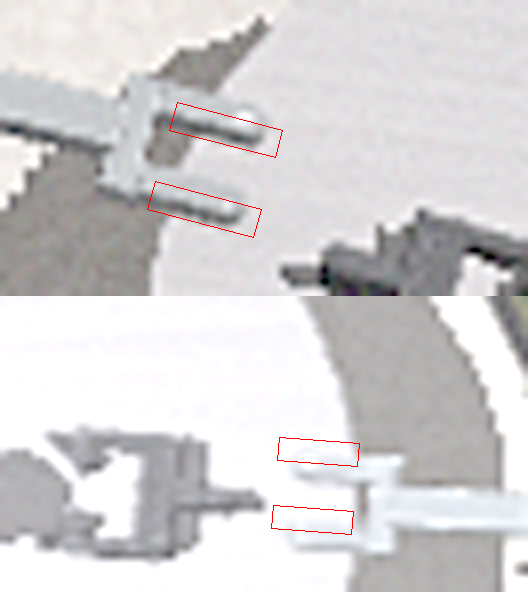

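The fork hangs in the grip shifted against my prediction: about 5 mm towards -x at the tips and 4 to 5 mm further back. I need a better-exposed crop to measure it.

```bash
python3 - <<'E'
from h import *
out=[]
for f,x0,y0 in(('scene1',345,268),('top1',262,205)):
    im=cv2.imread(f'pics/{f}.png')[y0:y0+30,x0:x0+80].astype(np.float32);i=cv2.resize(im,None,fx=10,fy=10,interpolation=cv2.INTER_LANCZOS4)
    g=i.mean(2) ;lo,hi=(40,190) if f[0]=='s' else (100,220);out.append(np.clip((g-lo)/(hi-lo)*255,0,255).astype(np.uint8))
cv2.imwrite('pics/c4.png',np.vstack(out))
E
```

```text
(no output)
```

View pics/c4.png

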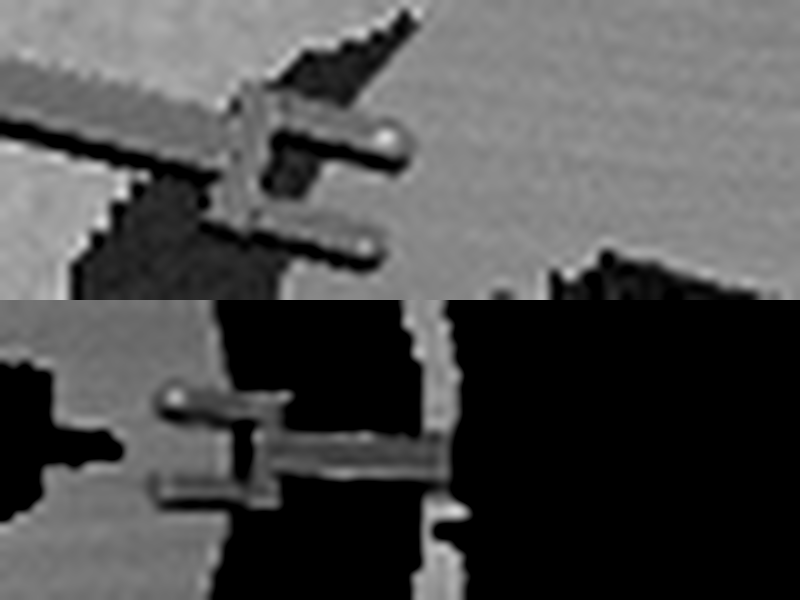

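```bash
python3 - <<'E'
from h import *
np.set_printoptions(precision=4,suppress=True)
off=np.array([-.27,1.5])
S=lambda x,y:np.array([345+x/10-.45,268+y/10-.45])-off; T=lambda x,y:(262+x/10-.45,205+(y-300)/10-.45)
s=get_state();M=R.from_quat(s['eef_rot']).as_matrix();t=s['tool_pos'];print('pred tips',t+M@[.1155,0,.0009])
for n,a,b in(('tipmid',S(393,189),T(153,445)),('tine+x',S(383,243),T(157,400)),('tine-x',S(408,138),T(150,490)),('slotwall',S(268,157),T(255,450))):
    p,e=tri('scene1',a,'top1',b);print(n,p,'gap',round(e,4),'in tool',M.T@(p-t),'top@.0935',onz('top1',b,.0935)[:2])
for b in((153,445),(255,451),(430,455)):print(onz('top1',T(*b),.0935))
E
```

```text
pred tips [0.5479 0.0585 0.0907]
tipmid [0.5429 0.054  0.0935] gap 0.0001 in tool [ 0.1106 -0.0047 -0.0019] top@.0935 [0.5429 0.0541]
tine+x [0.5534 0.0537 0.0933] gap 0.0006 in tool [ 0.1111  0.0059 -0.0017] top@.0935 [0.5534 0.0533]
tine-x [0.5324 0.0548 0.0932] gap 0.0004 in tool [ 0.1106 -0.0152 -0.0016] top@.0935 [0.5323 0.0546]
slotwall [0.5416 0.0315 0.0937] gap 0.0016 in tool [ 0.0881 -0.0043 -0.0021] top@.0935 [0.5417 0.0307]
[0.5429 0.0541 0.0935]
[0.5415 0.0307 0.0935]
[ 0.5405 -0.0093  0.0935]
```

```bash
python3 -m jog '[[[0,0.0045,0,0,0,0],[0,0,0.01,0,0,0],[0,0,0.01,0,0,0],[0,0,0.005,0,0,0],[0,0,0,0,0,0],[0.008,0,0,0,0,0],[0.008,0,0,0,0,0],[0.008,0,0,0,0,0],[0.004,0,0,0,0,0],[0,0,0,0,0,0],[0,0,0,0,0,0]]]'; python3 st.py
```

```text
clock: 11.45
tool_pos: [0.5458, -0.0281, 0.0667]
eef_rot: [0.733, 0.68, -0.0, 0.0]
contact_force: [-0.1, -0.6, -1.8]
opening: 0.199
finger_force: 50.0
11.45 [ 0.11  0.86 -0.23  1.93  0.46  0.41 -0.55] [ 0.5458 -0.0281  0.0667] yaw 85.68 z [-1.e-04 -5.e-04 -1.e+00] F [-0.1 -0.6 -1.8] op 0.0175 49.99887188896537
```

```bash
python3 -m jog '[[[0.003,0,0,0,0,0],[0.003,0,0,0,0,0],[0.002,0,0,0,0,0],[0.002,0,0,0,0,0],[0.002,0.002,0,0,0,-0.018],[0.002,0.002,0,0,0,-0.018],[0.002,0.002,0,0,0,-0.018],[0.002,0.002,0,0,0,-0.018],[0,0,0,0,0,0]]]'; python3 st.py; python3 - <<'E'
from h import *
snap('scene','scene2');snap('top','top2')
out=[]
for f,x0,y0 in(('scene2',375,275),('top2',225,200)):
    im=cv2.imread(f'pics/{f}.png')[y0:y0+37,x0:x0+80].astype(np.float32);g=cv2.resize(im,None,fx=8,fy=8,interpolation=cv2.INTER_LANCZOS4).mean(2)
    out.append(np.clip((g/(150 if f[0]=='s' else 180)).clip(0,2)**.7*255,0,255).astype(np.uint8))
cv2.imwrite('pics/c5.png',np.vstack(out))
E
```

```text
clock: 12.58
tool_pos: [0.5553, -0.0098, 0.0667]
eef_rot: [0.708, 0.706, 0.0, -0.0]
contact_force: [-0.3, -0.6, -1.7]
opening: 0.2
finger_force: 50.0
12.575 [ 0.09  0.87 -0.26  1.9   0.48  0.43 -0.52] [ 0.5553 -0.0098  0.0667] yaw 89.86 z [ 3.e-04  4.e-04 -1.e+00] F [-0.3 -0.6 -1.7] op 0.0176 49.99895291402936
```

View pics/c5.png

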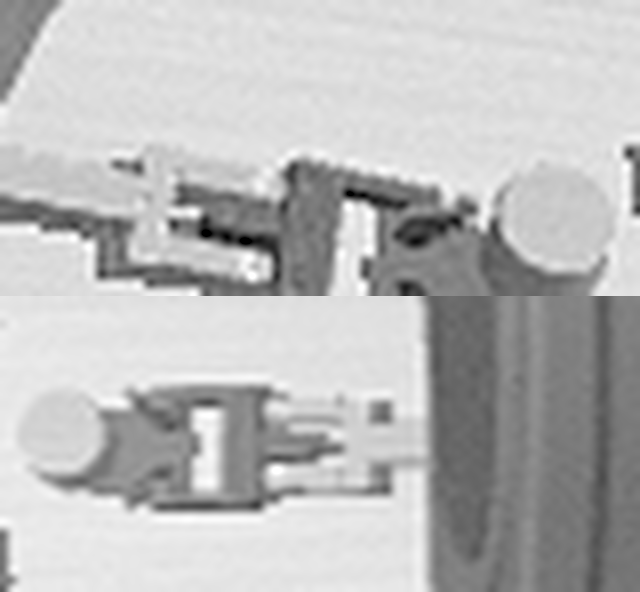

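The tines straddle the tang and sit on the back face. In the top crop the head is at (62,433), the back corners at (268,387) and (268,503), and the jaw tips at (130,395) and (135,500). Next I'll check the aim.

```bash
python3 - <<'E'
from h import *
np.set_printoptions(precision=4,suppress=True)
T=lambda x,y:(225+x/8-.45,200+(y-296)/8-.45)
S=lambda x,y:np.array([375+x/8-.45,275+y/8-.45])-[-.27,1.5]
a=lambda p,z:onz('top2',T(*p),z)[:2]
print('head',a((62,433),.092),onz('scene2',S(555,218),.092)[:2])
print('back l/r',a((268,387),.07),a((268,503),.07),'jaw tips',a((130,395),.066),a((135,500),.066))
print('fork tines ends',a((272,413),.07),a((272,478),.07),'shank',a((400,445),.07))
print('scene back corner(-x)',onz('scene2',S(290,165),.07)[:2])
E
```

```text
head [0.5487 0.1564] [0.5494 0.1568]
back l/r [0.5677 0.1006] [0.533  0.0998] jaw tips [0.5662 0.1416] [0.5347 0.1393]
fork tines ends [0.5599 0.0993] [0.5404 0.0988] shank [0.5503 0.0617]
scene back corner(-x) [0.5365 0.1023]
```

```bash
python3 -m jog '[[[0.002,0.0012,0,0,0,-0.011],[0.002,0.0012,0,0,0,-0.011],[0.002,0,0,0,0,0],[0.002,0,0,0,0,0],[0.002,0,0,0,0,0],[0.002,0,0,0,0,0],[0.002,0,0,0,0,0],[0.002,0,0,0,0,0],[0,0,0,0,0,0]]]'; python3 st.py;  python3 -m jog '[[[0.001,0,0,0,0,0],[0.001,0,0,0,0,0],[0.001,0,0,0,0,0],[0.001,0,0,0,0,0],[0,0,0,0,0,0]]]'; python3 st.py
```

```text
clock: 13.8
tool_pos: [0.5572, 0.0062, 0.0667]
eef_rot: [0.7, 0.714, 0.0, -0.0]
contact_force: [-0.1, 0.0, -1.6]
opening: 0.199
finger_force: 50.0
13.8 [ 0.06  0.87 -0.26  1.89  0.48  0.44 -0.53] [0.5572 0.0062 0.0667] yaw 91.11 z [ 2.e-04  2.e-04 -1.e+00] F [-0.1  0.  -1.6] op 0.0175 49.99895894899964
clock: 14.42
tool_pos: [0.5569, 0.0091, 0.0667]
eef_rot: [0.7, 0.714, -0.001, 0.0]
contact_force: [-0.1, -3.2, -1.6]
opening: 0.2
finger_force: 50.0
14.425 [ 0.05  0.87 -0.26  1.89  0.48  0.44 -0.53] [0.5569 0.0091 0.0667] yaw 91.07 z [-5.0e-04 -1.2e-03 -1.0e+00] F [-0.1 -3.2 -1.6] op 0.0177 50.00166138634086
```

```bash
for i in 1 2; do python3 -m jog '[[[0.001,0,0,0,0,0],[0.001,0,0,0,0,0],[0.001,0,0,0,0,0]]]' >/dev/null; python3 st.py; done
```

```text
14.8 [ 0.05  0.87 -0.25  1.89  0.48  0.44 -0.54] [0.5566 0.0097 0.0667] yaw 90.96 z [-0.0015 -0.0044 -1.    ] F [ 0.3 -9.  -0. ] op 0.0177 50.00627355650067
15.175 [ 0.04  0.87 -0.25  1.89  0.47  0.44 -0.54] [0.5564 0.0117 0.0667] yaw 90.91 z [-0.0017 -0.0056 -1.    ] F [-1.  -9.7  0.7] op 0.0175 50.00660888850689
```

```bash
for i in 1 2 3; do python3 -m jog '[[[0.001,0,0,0,0,0],[0.001,0,0,0,0,0]]]' >/dev/null; python3 st.py; done
```

```text
15.425 [ 0.04  0.87 -0.25  1.89  0.47  0.44 -0.55] [0.5566 0.0159 0.0667] yaw 90.99 z [-9.0e-04 -2.6e-03 -1.0e+00] F [-1.4 -3.7 -1. ] op 0.0174 50.0065460242331
15.675 [ 0.03  0.87 -0.26  1.89  0.47  0.44 -0.55] [0.5573 0.0216 0.0668] yaw 91.15 z [ 9.0e-04  2.1e-03 -1.0e+00] F [ 1.2  0.1 -1.3] op 0.0178 49.998909663408995
15.925 [ 0.03  0.87 -0.25  1.89  0.47  0.44 -0.55] [0.5569 0.0225 0.0667] yaw 91.12 z [ 2.e-04  5.e-04 -1.e+00] F [-1.2  0.3 -1.8] op 0.0173 49.99895045533776
```

```bash
for i in 1 2 3 4; do python3 -m jog '[[[0.001,0,0,0,0,0],[0.001,0,0,0,0,0]]]' >/dev/null; python3 st.py; done
```

```text
16.175 [ 0.02  0.87 -0.25  1.89  0.47  0.44 -0.55] [0.5569 0.024  0.0667] yaw 91.09 z [ 1.e-04 -0.e+00 -1.e+00] F [-1.1 -0.8 -1.4] op 0.0177 49.99883685261011
16.425 [ 0.02  0.87 -0.25  1.89  0.47  0.44 -0.56] [0.5566 0.0249 0.0667] yaw 91.05 z [-5.0e-04 -1.5e-03 -1.0e+00] F [ 0.9 -2.5 -0.5] op 0.0174 49.99912686645985
16.675 [ 0.02  0.87 -0.25  1.89  0.47  0.44 -0.56] [0.5565 0.0251 0.0667] yaw 90.97 z [-0.001  -0.0037 -1.    ] F [-0.3 -7.4  0.6] op 0.0174 49.999378994107246
16.925 [ 0.01  0.87 -0.25  1.89  0.47  0.44 -0.56] [0.5563 0.0253 0.0667] yaw 90.89 z [-0.0016 -0.0062 -1.    ] F [ 0.7 -9.9  0.4] op 0.0173 49.99961860477924
```

```bash
for i in 1 2; do python3 -m jog '[[[0.001,0,0,0,0,0],[0.001,0,0,0,0,0]]]' >/dev/null; python3 st.py; done
```

```text
17.175 [ 0.01  0.87 -0.24  1.89  0.47  0.44 -0.56] [0.5562 0.0254 0.0667] yaw 90.81 z [-0.0021 -0.0087 -1.    ] F [ -0.1 -13.8   1.8] op 0.0175 49.99989269301295
17.425 [ 0.01  0.87 -0.24  1.89  0.47  0.44 -0.57] [0.556  0.0255 0.0668] yaw 90.73 z [-0.0027 -0.0111 -0.9999] F [ -0.3 -17.1   3.3] op 0.0178 50.0002408772707
```

```bash
python3 -m jog '[[[0.001,0,0,0,0,0],[0.0007,0,0,0,0,0],[0,0,0,0,0,0],[0,0,0,0,0,0]]]' >/dev/null; python3 st.py
```

```text
17.925 [ 0.    0.87 -0.24  1.89  0.47  0.44 -0.57] [0.5559 0.0256 0.0668] yaw 90.66 z [-0.0031 -0.0131 -0.9999] F [ -0.4 -18.4   3.5] op 0.0173 50.00076200813055
```

```bash
python3 -m jog '[[[0.0007,0,0,0,0,0],[0,0,0,0,0,0],[0,0,0,0,0,0],[0,0,0,0,0,0]]]' >/dev/null; python3 st.py; python3 -m jog '[[[-0.003,0,0,0,0,0],[-0.003,0,0,0,0,0],[-0.003,0,0,0,0,0],[-0.003,0,0,0,0,0],[-0.003,0,0,0,0,0],[-0.004,0,0,0,0,0],[-0.005,0,0,0,0,0],[-0.008,0,0,0,0,0],[-0.01,0,0,0,0,0],[-0.01,0,0,0,0,0],[0,0,0,0,0,0]]]';python3 st.py; python3 - <<'E'
from h import *
snap('scene','scene3');snap('top','top3')
out=[]
for f,x0,y0 in(('scene3',375,275),('top3',225,200)):
    im=cv2.imread(f'pics/{f}.png')[y0:y0+37,x0:x0+100];i=cv2.resize(im,None,fx=8,fy=8,interpolation=cv2.INTER_CUBIC)
    out.append(np.clip((i/170).clip(0,2)**.7*255,0,255).astype(np.uint8))
cv2.imwrite('pics/c6.png',np.vstack(out))
E
```

```text
18.425 [ 0.    0.87 -0.24  1.89  0.47  0.44 -0.57] [0.5558 0.0256 0.0668] yaw 90.62 z [-0.0033 -0.014  -0.9999] F [  0.5 -18.8   4.6] op 0.0177 50.000744350254536
clock: 19.8
tool_pos: [0.5575, -0.0175, 0.0666]
eef_rot: [0.701, 0.713, -0.0, 0.0]
contact_force: [-0.1, 0.7, -0.9]
opening: 0.198
finger_force: 50.0
19.8 [ 0.1   0.87 -0.26  1.89  0.49  0.44 -0.5 ] [ 0.5575 -0.0175  0.0666] yaw 90.95 z [-2.e-04 -1.e-03 -1.e+00] F [-0.1  0.7 -0.9] op 0.0174 49.998863842338324
```

View pics/c6.png

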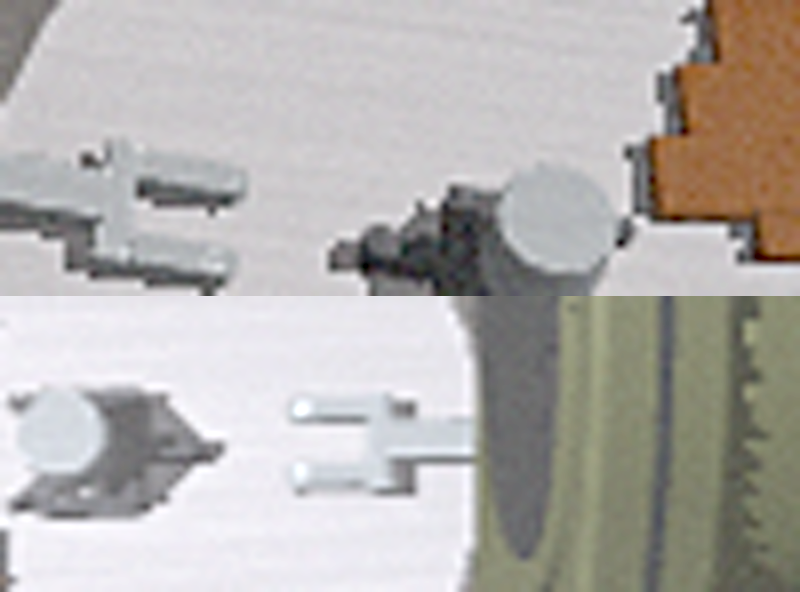

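The clip now sits around the spindle under the head with its tang pointing back at the fork, and the fork is clear of it. Next I'll carry the fork to the free table area.

```bash
python3 -m jog '[[[-0.01,0,-0.01,0,0,0],[-0.01,0,-0.015,0,0,0],[-0.015,0,-0.015,0,0,0],[-0.02,0,0,0,0,0],[-0.02,0,0,0,0,0],[-0.02,0,0,0,0,0],[-0.02,0,0,0,0,0],[-0.02,0,0,0,0,0],[-0.02,0,0,0,0,0],[-0.02,0,0,0,0,0],[0,0,0,0,0,0]]]'; python3 -m jog '[[[0,0,0.02,0,0,0],[0,0,0.02,0,0,0],[0,0,0.02,0,0,0],[0,0,0.02,0,0,0],[0,0,0.01,0,0,0],[0,0,0.005,0,0,0],[0,0,0,0,0,0],[0,0,0,0,0,0]]]'; python3 st.py
```

```text
clock: 21.28
tool_pos: [0.5605, -0.1934, 0.1066]
eef_rot: [0.702, 0.712, -0.001, 0.0]
contact_force: [-0.2, -0.3, -1.8]
opening: 0.2
finger_force: 50.0
clock: 22.28
tool_pos: [0.5614, -0.1908, 0.0123]
eef_rot: [0.7, 0.714, 0.0, 0.001]
contact_force: [1.2, 0.4, -2.5]
opening: 0.198
finger_force: 50.0
22.275 [ 0.41  0.99 -0.28  1.79  0.56  0.44 -0.25] [ 0.5614 -0.1908  0.0123] yaw 91.08 z [ 1.2e-03 -3.0e-04 -1.0e+00] F [ 1.2  0.4 -2.5] op 0.0175 49.99895391985774
```

```bash
python3 -m jog '[[[0,0,0.003,0,0,0],[0,0,0.003,0,0,0],[0,0,0.001,0,0,0],[0,0,0,0,0,0],[0,0,0,0,0,0]]]' >/dev/null; python3 st.py
```

```text
22.9 [ 0.4   1.   -0.27  1.79  0.57  0.43 -0.25] [ 0.561  -0.1907  0.0047] yaw 91.09 z [ 1.e-04 -1.e-04 -1.e+00] F [-0.8  0.3 -2. ] op 0.0176 49.998946096748114
```

```bash
python3 -m jog '[[[0,0,0.001,0,0,0],[0,0,0,0,0,0],[0,0,0,0,0,0]]]' >/dev/null; python3 st.py; python3 -m jog '[[[0,0,0,0,0,0],[0,0,0,0,0,0],[0,0,0,0,0,0],[0,0,0,0,0,0]]]' 0.045; python3 -m jog '[[[0,0,-0.005,0,0,0],[0,0,-0.015,0,0,0],[0,0,-0.025,0,0,0],[0,0,-0.025,0,0,0],[0,0,-0.025,0,0,0],[0,0,-0.025,0,0,0],[0,0,-0.02,0,0,0],[-0.03,0,0,0,0,0],[-0.03,0,0,0,0,0],[-0.03,0,0,0,0,0],[0,0,0,0,0,0],[0,0,0,0,0,0]]]'; python3 - <<'E'
from h import *
snap('scene','scene4');snap('top','top4')
a=cv2.imread('pics/scene4.png')[130:430,90:530]; b=cv2.imread('pics/top4.png')[100:330,180:480]
cv2.imwrite('pics/c7.png',np.clip(np.hstack([a,cv2.resize(b,(360,300))])*1.4,0,255).astype(np.uint8))
E
```

```text
23.275 [ 0.4   1.   -0.27  1.79  0.57  0.43 -0.25] [ 0.561  -0.1907  0.0039] yaw 91.09 z [ 3.e-04 -2.e-04 -1.e+00] F [-0.8 -0.   1.6] op 0.0175 49.99910820275545
clock: 23.78
tool_pos: [0.5609, -0.1907, 0.0037]
eef_rot: [0.7, 0.714, 0.0, 0.0]
contact_force: [-0.2, 0.3, 0.5]
opening: 0.513
finger_force: 0.0
clock: 25.28
tool_pos: [0.5628, -0.2793, 0.1444]
eef_rot: [0.7, 0.714, 0.001, -0.0]
contact_force: [0.4, 1.1, 0.4]
opening: 0.507
finger_force: 0.0
```

View pics/c7.png

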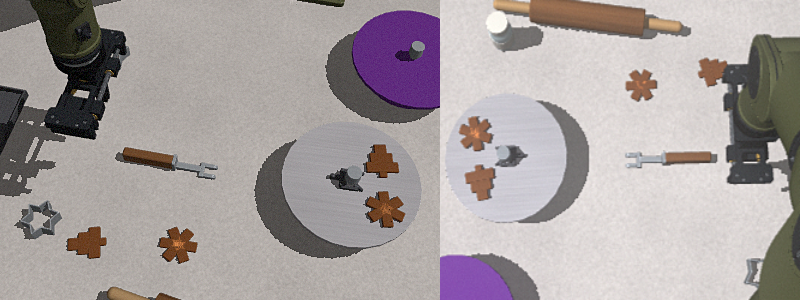

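The fork lies flat and released at about (165,160) in the scene crop. The clip is on the spindle at (350,178), and the gingerbreads and cutters are undisturbed.

```bash
python3 -c "
from plant import *
print(finish_job())"
```

```text
the job is handed in; nothing more can be done
None
```

The clip snapped onto the spindle groove and was pressed home at about 19 N, the fork lies flat and released on the table, and the job was handed in at about 25 s; the gingerbreads and the cutters I could see look undisturbed.

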